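# Find the loose key peg

## Robot

A 6-joint arm with a two-finger parallel gripper is mounted at the origin on the work surface. World frame = base frame: x ahead of the robot, y to its left, z up, the work surface at z = 0. Lengths are in m, angles in rad, forces in N, time in s.
With the tool pointing down it reaches from about 0.375 to 0.825 m from the base axis. Payload 5.5 kg.
Tool frame: the origin (TCP) lies midway between the tips of the shut fingers; the grasp point (between the pads) lies 19 mm behind it; z points along the fingers, y is the line along which they close (so a half turn about z gives the same grasp; the last joint's range is limited). The gripper opens to 85 mm and grips with 20 to 120 N. Pads are 22 mm wide; open, the fingers measure 114 mm over their backs; the gripper's body (76 mm by 85 mm) begins 54 mm behind the grasp point. The pads swing forward as they close: fully open they stand 13 mm farther back than shut.
Start: joints at [1.134, 0.314, -0.047, 1.21, 0, 1.571], TCP at [0.254, 0.544, 0.21] pointing down, gripper open.
Joint ranges: [-2.67, 2.67], [-0.69, 1.73], [-1.03, 1.25], [-2.08, 2.16], [-1.42, 1.45], [-3.14, 3.14]. Speed limits (rad/s): [2.39, 2.39, 3.01, 3.14, 3.14, 3.14].

## Interface

Orientations are given as a unit quaternion [x, y, z, w].
In Python, from bench import arm gives the robot as it stands. The module is installed in compiled form; this text tells all that it offers.
- The arm moves only by the tool play_rows, never from a script. Its argument "rows" is a list that holds one entry, the list of rows, each a list of 7 numbers: the shift along the tool's x, y, z in mm, then the turn, a rotation vector about the tool's x, y, z in degrees, then the closure, from 0 (fully open) to 1 (shut). In form: [[[tx, ty, tz, ax, ay, az, fingers], ...]]. A call has 1 to 8 rows; each row shifts and turns the commanded pose from where the row before left it, along the tool's axes as they then stand; what a row does not reach is not made up. A row lasts 1/12 s, in which the tool goes at most 41.7 mm and 7.16 degrees, less where a joint would pass 70% of its speed; a pose out of reach is approached as far as the arm can. A call is refused whole if a number of a shift passes 41.7 or a number of a turn 7.16, either way. A call with a gripper value outside its range is refused whole. The fingers move at their own pace and stop on an object; "squeeze" is the grip in N (left out, the last holds). Time passes only in rows, so rows that do not move let the fingers close. It gives the time, the measured TCP pose, the force, the opening and the grip force at its end, in the units of the state.
- arm.state(): the state, without advancing time (a new reading comes with each control period).
- arm.get_image(name): name is "scene" or "side" or "wrist"; returns the picture (480x640x3 uint8, red, green, blue); there is no depth.
- arm.get_calibration(name): a dict with "K" (3x3 intrinsics, pixels), "cam_to_world" (4x4, takes a point from camera to world coordinates). Camera axes: x right, y down, z forward; pixel columns grow to the right and rows downward; lengths in m; the calibration is good to about 2 mm. A picture is of the moment at which its call begins: read the wrist's pose just before it. get_calibration takes no time and is no camera call; for the wrist camera it gives the pose at the moment of the call.
- arm.finish_job(): hands the job in; it is judged then, once.
The state is a dict: "time": time; "joint_pos": joint angles; "dq": joint speeds; "joint_efforts": joint torques, N m; "eef_pos": TCP position; "eef_rot": TCP orientation; "ft_force": force on the tool from outside, world axes, zero at the start; "torque": the same for the moment, N m; "width": opening from 0.0 (shut) to 1.0 (fully open); "gripper_force": force on a finger pad.
Only numpy, scipy, OpenCV 4.12 (cv2) and the standard library are available. Lean on these libraries where they do the work, as an engineer would, in place of code of your own. Each camera call takes 0.05 s, during which the arm holds its last target. There are 200 camera calls.

## Task

One of the two tall ball-headed pegs on the little birch panel has come loose in its block and the other is still firm. Find the loose one by its play: with the fingers loosely round its ball, nudge it along the row to the left and then to the right (as the robot sees it) so that it rocks in its block. Then pull it out, lower it into the cat dish before letting go, and leave it resting there, standing or lying, with the firm peg still upright in its block and the dish where it was.

Things in the scene. Friction and masses are not known exactly. Their poses are not given: they have to be found in the camera images.
- peg_a: Birch peg upright in the block at the panel's left end. Origin: centre of its 26 mm ball head (the grip), 94 mm above the ledge; z up along it. Below: 12 mm neck, 31 mm collar just clear of the block's top, 16 mm grooved shank in the block, flat foot 80 mm below the origin. 50 g. A firm peg's ball gives about 2 mm each way before 5 N is felt, springs back, and cannot be pulled out.
- peg_b: Peg like peg_a (same sizes and origin), in the block at the right end. One of the two is loose; which one changes and cannot be seen. The loose one's ball rocks some 9 mm either way along the row under 1 or 2 N, may stay leaning, and lifts straight out. Rock it with about 4 mm to spare between each finger and the ball: clamped, it cannot tip freely.
- panel: Birch panel fixed flat on the ledge, 130 x 270 x 14 mm. Origin: centre of its underside, on the ledge; x away from the robot, y along the row to the robot's left (turned up to 17 degrees), z up. Two 44 mm square blocks, tops 52 mm up, at y +65 (peg_a) and -65 mm (peg_b). Between them a glass tealight holder (46 mm wide, top 44 mm up) and thin stub pegs (38 mm), one holding a steel tag.
- dish: Round white ceramic cat dish, loose, 0.6 kg, 190 mm across the rim, 34 mm high, wall 5 mm, flat inner floor about 165 mm across and 6 mm above the ledge. Origin: centre of its underside; z up. It stands beside the panel, on either side. A small whistle lies in front of it, towards the robot.
There are look-alikes about, which are no part of the job. Leave any grey look-alike of the peg_a alone. Of the things that look like the dish, the larger one is meant.

How it is judged:
On the way, in this order (a step that is already met when the one before it is completed fails the run):
1. a tall peg, still in its block, is rocked along the row to the left (+y of the panel): ball 4 mm or more from its place, peg tilted more than 2 degrees (((y of peg_a in the frame of panel above 0.069 m and z of peg_a in the frame of panel between 0.086 and 0.102 m and angle between peg_a's own z axis and vertical above 0.035 rad) or (y of peg_b in the frame of panel above -0.061 m and z of peg_b in the frame of panel between 0.086 and 0.102 m and angle between peg_b's own z axis and vertical above 0.035 rad))), for 0.05 s.
2. a tall peg, still in its block, is rocked to the right (-y of the panel) by as much (((y of peg_a in the frame of panel below 0.061 m and z of peg_a in the frame of panel between 0.086 and 0.102 m and angle between peg_a's own z axis and vertical above 0.035 rad) or (y of peg_b in the frame of panel below -0.069 m and z of peg_b in the frame of panel between 0.086 and 0.102 m and angle between peg_b's own z axis and vertical above 0.035 rad))), for 0.05 s.
3. a tall peg, still held by the fingers, is low in the dish: ball within 90 mm sideways of the dish's centre and less than 100 mm above the ledge (((horizontal distance between peg_a and dish below 0.09 m and z of peg_a in the frame of dish below 0.1 m and contact force between the fingers and peg_a above 0.1 N) or (horizontal distance between peg_b and dish below 0.09 m and z of peg_b in the frame of dish below 0.1 m and contact force between the fingers and peg_b above 0.1 N))), for 0.1 s.
At the end, for the whole second after the job is handed in: One peg rests in the dish, standing or lying (its ball within 105 mm sideways of the dish's centre and under 95 mm above the ledge); the other is within 10 mm of its start and upright within 8 degrees; the dish stands level and has moved less than 50 mm (((horizontal distance between peg_a and dish below 0.105 m and z of peg_a in the frame of dish below 0.095 m and linear speed of peg_a below 0.1 m/s and distance of peg_b from where it was at the start of the episode below 0.01 m and angle between peg_b's own z axis and vertical below 0.15 rad and angle between dish's own z axis and vertical below 0.1 rad and distance of dish from where it was at the start of the episode below 0.05 m) or (horizontal distance between peg_b and dish below 0.105 m and z of peg_b in the frame of dish below 0.095 m and linear speed of peg_b below 0.1 m/s and distance of peg_a from where it was at the start of the episode below 0.01 m and angle between peg_a's own z axis and vertical below 0.15 rad and angle between dish's own z axis and vertical below 0.1 rad and distance of dish from where it was at the start of the episode below 0.05 m))); the robot touches nothing.
It also fails if it takes over 58 s, if anything falls off the work surface, if the arm or the gripper's body presses on something with over 40 N, if the wrist force passes 120 N, or if a joint passes its speed limit or range.

## Working session

There is one attempt and no reset: what is moved stays moved. The work goes in short steps, Python scripts to look and compute and a tool call to move; the robot and the scene stay as the last step left them, time stands still between calls to the robot, and variables do not carry over. Pictures are saved under pics/ and viewed, at most 10 in all, crops included, and the job is handed in when it is done.

Besides the shell and the picture viewer there is one more tool, called after ">>>" by a JSON object that holds its "op" and its "data", one argument or row to a line. play_rows: Moves the arm, as the interface text tells. Its arguments: {"type":"object","properties":{"rows":{"type":"array","items":{"type":"array","items":{"type":"array","items":{"type":"number"}}}},"squeeze":{"type":"number"}},"required":["rows"]}

```bash
mkdir -p pics; python3 - <<'E'
from bench import arm
import cv2,numpy as np
s=arm.state();print(s)
for n in("scene","side"):
    c=arm.get_calibration(n);print(n,np.round(c["K"],1).tolist(),np.round(c["cam_to_world"],4).tolist())
    cv2.imwrite(f"pics/{n}0.png",arm.get_image(n)[:,:,::-1])
E
```

```text
{'time': 0.0, 'joint_pos': array([ 1.13398066e+00,  3.14218549e-01, -4.80939142e-02,  1.21019509e+00,
        3.26488571e-05,  1.57084274e+00]), 'dq': array([-1.33135532e-03,  1.62849548e-03,  5.99154904e-05, -9.25170087e-04,
        6.84440326e-04,  1.90589413e-03]), 'joint_efforts': array([-1.02213042e-03, -5.39592791e+01,  3.39748979e+01,  1.93557981e-02,
       -1.06178243e-04, -1.25370340e-05]), 'eef_pos': array([0.25356081, 0.54310456, 0.20963257]), 'eef_rot': array([ 2.16698144e-01,  9.76238281e-01, -8.31754513e-04, -2.01307771e-04]), 'ft_force': array([-0.13511969,  1.54475781, -0.02380482]), 'torque': array([-0.0028772 ,  0.00609769,  0.02230529]), 'gripper_force': 0.0, 'width': 1.0009976385375594}
scene [[515.7, 0.0, 318.2], [0.0, 515.7, 244.1], [0.0, 0.0, 1.0]] [[-0.0872, 0.8591, -0.5043, 0.9788], [0.9962, 0.0734, -0.0471, 0.1311], [-0.0034, -0.5064, -0.8623, 0.7972], [0.0, 0.0, 0.0, 1.0]]
side [[439.4, 0.0, 319.9], [0.0, 439.4, 239.3], [0.0, 0.0, 1.0]] [[0.9086, -0.2548, 0.3309, 0.2948], [-0.4174, -0.5281, 0.7395, -0.5409], [-0.0137, -0.8101, -0.5862, 0.5972], [0.0, 0.0, 0.0, 1.0]]
```

View pics/scene0.png

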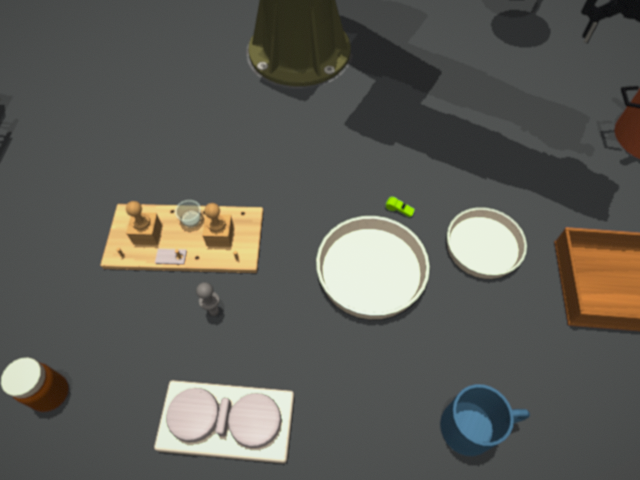

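View pics/side0.png

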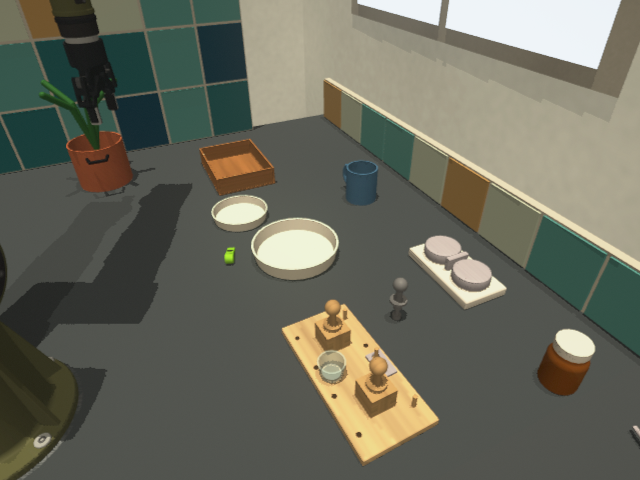

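The scene view faces the robot, so image right is the robot's left. The balls of peg_b and peg_a are at about (134,208) and (212,211). The dish is centred near (372,267), and the grey look-alike is at (205,290). In the side view, peg_a is at (333,307), peg_b at (378,366) and the dish near (295,247).

```bash
cat > h.py <<'E'
import numpy as np,cv2
from bench import arm
def ray(n,uv,c=None):
    c=c or arm.get_calibration(n);T=np.array(c["cam_to_world"])
    d=T[:3,:3]@np.linalg.inv(c["K"])@np.array([uv[0],uv[1],1.]);return T[:3,3],d/np.linalg.norm(d)
def plane(n,uv,z,c=None):
    o,d=ray(n,uv,c);return o+d*(z-o[2])/d[2]
def tri(rs):
    A=sum(np.eye(3)-np.outer(d,d) for o,d in rs);b=sum((np.eye(3)-np.outer(d,d))@o for o,d in rs);return np.linalg.solve(A,b)
def ball(img,uv,r,w=16,s=6):
    x0,y0=int(uv[0]-w),int(uv[1]-w)
    g=cv2.resize(img[y0:y0+2*w,x0:x0+2*w],None,fx=s,fy=s,interpolation=cv2.INTER_CUBIC)
    c=cv2.HoughCircles(cv2.cvtColor(g,cv2.COLOR_BGR2GRAY),cv2.HOUGH_GRADIENT,1,20,param1=60,param2=8,minRadius=int(r*s*.8),maxRadius=int(r*s*1.2))
    c=c[0][np.argmin(np.hypot(c[0][:,0]-w*s,c[0][:,1]-w*s))]
    cv2.circle(g,(int(c[0]),int(c[1])),int(c[2]),(0,255,0),1)
    return (c[0]+.5)/s-.5+x0,(c[1]+.5)/s-.5+y0,c[2]/s,g
E
python3 - <<'E'
from h import *
S=cv2.imread("pics/scene0.png");D=cv2.imread("pics/side0.png")
g=[];P={}
for k,a,b in(("a",(212,211),(333,307)),("b",(134,208),(378,366))):
    u=ball(S,a,8);v=ball(D,b,8.5);g+=[u[3],v[3]]
    P[k]=tri([ray("scene",u[:2]),ray("side",v[:2])])
    print(k,np.round(u[:3],1),np.round(v[:3],1),P[k].round(4),plane("scene",u[:2],.094).round(4),plane("side",v[:2],.094).round(4))
h=np.hstack(g)
# dish rim and panel
for n,I,seed in(("scene",S,(372,267)),("side",D,(295,247))):
    hsv=cv2.cvtColor(I,cv2.COLOR_BGR2HSV)
    m=((hsv[:,:,2]>110)&(hsv[:,:,1]<80)).astype(np.uint8)
    cs=[c for c in cv2.findContours(m,0,2)[0] if cv2.pointPolygonTest(c,seed,False)>0]
    c=cs[0];e=cv2.fitEllipse(c);print(n,"dish",np.round(e[0],1),np.round(e[1],1))
    m=((hsv[:,:,0]>8)&(hsv[:,:,0]<28)&(hsv[:,:,1]>90)&(hsv[:,:,2]>60)).astype(np.uint8)
    m=cv2.morphologyEx(m,3,np.ones((9,9)))
    cs=cv2.findContours(m,0,2)[0];s2=(185,262) if n=="scene" else(355,390)
    c=[c for c in cs if cv2.pointPolygonTest(c,s2,False)>0][0]
    hu=cv2.convexHull(c);q=cv2.approxPolyDP(hu,6,True)[:,0];print(q.tolist(),[plane(n,p,.014)[:2].round(3).tolist() for p in q])
# rim ellipse: sample, project to z=.034
    hz=[plane(n,p,.034)[:2] for p in cv2.ellipse2Poly((int(e[0][0]),int(e[0][1])),(int(e[1][0]/2),int(e[1][1]/2)),int(e[2]),0,360,5)]
    print(cv2.minEnclosingCircle(np.array(hz,np.float32)))
d=P["a"]-P["b"];print("dist",np.linalg.norm(d),"yaw",np.degrees(np.arctan2(-d[0],d[1])),(P["a"]+P["b"])/2)
cv2.imwrite("pics/balls.png",h)
E
```

```text
a [211.5 211.3   8.5] [332.2 306.3   7.3] [ 0.5199 -0.0858  0.096 ] [ 0.5202 -0.0875  0.094 ] [ 0.5197 -0.0823  0.094 ]
b [133.  208.5   7.5] [378.  365.8   9.3] [ 0.526  -0.2165  0.0956] [ 0.5257 -0.2178  0.094 ] [ 0.5262 -0.2149  0.094 ]
scene dish [372.3 265.3] [100.6 113.9]
[[101, 260], [118, 204], [262, 208], [255, 272], [104, 268]] [[0.585, -0.284], [0.467, -0.288], [0.453, -0.021], [0.585, -0.014], [0.599, -0.274]]
((0.5598981380462646, 0.18309810757637024), 0.09622614085674286)
side dish [294.7 247.3] [62.4 86.5]
[[332, 299], [438, 418], [363, 465], [282, 333]] [[0.564, 0.008], [0.594, -0.279], [0.463, -0.293], [0.447, -0.031]]
((0.5540055632591248, 0.178530752658844), 0.11331406235694885)
dist 0.13082960951167674 yaw 2.6829570944473544 [ 0.52296359 -0.15118051  0.09581167]
```

View pics/balls.png

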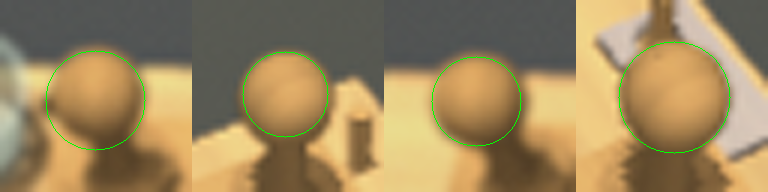

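The circles sit on the balls. peg_a is at about (0.520, -0.086) and peg_b at (0.526, -0.217). The row is turned about 2.7° and the dish is near (0.56, 0.183). I'll turn the fingers to line up with the row, then head for peg_a.

>>> {"op": "play_rows", "data": {
  "rows": [
    [[0,0,0,0,0,-6.9,0],[0,0,0,0,0,-6.9,0],[0,0,0,0,0,-6.9,0],[0,0,0,0,0,-6.9,0],[-15,-36,0,0,0,0,0.3],[-15,-36,0,0,0,0,0.6],[-15,-36,0,0,0,0,0.6],[-15,-36,0,0,0,0,0.6]]
  ]
}}

```text
time: 0.77
eef_pos: [0.3202, 0.4008, 0.2099]
eef_rot: [-0.023, 1.0, -0.0, -0.0]
ft_force: [0.9, -1.1, 1.5]
width: 0.449
gripper_force: 0.0
```

>>> {"op": "play_rows", "data": {
  "rows": [
    [[-15,-36,0,0,0,0,0.6],[-15,-36,0,0,0,0,0.6],[-15,-36,0,0,0,0,0.6],[-15,-36,0,0,0,0,0.6],[-15,-36,0,0,0,0,0.6],[-15,-36,0,0,0,0,0.6],[-15,-36,0,0,0,0,0.6],[-15,-36,0,0,0,0,0.6]]
  ]
}}

```text
time: 1.43
eef_pos: [0.4532, 0.1183, 0.2104]
eef_rot: [-0.022, 1.0, -0.0, -0.0]
ft_force: [1.1, 1.0, -0.7]
width: 0.4
gripper_force: 0.0
```

```bash
cat >> h.py <<'E'
from scipy.spatial.transform import Rotation as Ro
def todo(p,ang=92.7):
    s=arm.state();R=Ro.from_quat(s["eef_rot"]);a=np.radians(ang)
    y=np.array([np.cos(a),np.sin(a),0]);z=np.array([0,0,-1.]);T=Ro.from_matrix(np.c_[np.cross(y,z),y,z])
    print("t",round(s["time"],2),"pos",s["eef_pos"].round(4),"shift mm",(R.inv().apply(np.array(p)-s["eef_pos"])*1000).round(1),"turn deg",np.degrees((R.inv()*T).as_rotvec()).round(2),"w",round(s["width"],3),"f",s["ft_force"].round(2),"q",s["joint_pos"].round(2))
E
python3 -c "
from h import *
todo([.520,-.086,.15])"
```

```text
t 1.43 pos [0.4532 0.1183 0.2104] shift mm [ -57.6 -207.    60.4] turn deg [-0.   -0.01 -0.13] w 0.4 f [ 1.08  0.99 -0.69] q [ 0.26  0.07 -0.35  1.15  0.    0.21]
```

>>> {"op": "play_rows", "data": {
  "rows": [
    [[-10,-34,9,0,0,0,0.6],[-10,-34,9,0,0,0,0.6],[-10,-34,9,0,0,0,0.6],[-10,-34,9,0,0,0,0.6],[-10,-34,9,0,0,0,0.6],[-7,-32,9,0,0,0,0.6],[0,0,0,0,0,0,0.6],[0,0,0,0,0,0,0.6]]
  ]
}}

```text
time: 2.1
eef_pos: [0.5183, -0.0803, 0.1554]
eef_rot: [-0.021, 1.0, 0.0, -0.001]
ft_force: [-0.4, -0.4, 0.8]
width: 0.397
gripper_force: 0.0
```

```bash
python3 - <<'E'
from h import *
todo([.520,-.086,.15])
c=arm.get_calibration("wrist");I=arm.get_image("wrist")[:,:,::-1];cv2.imwrite("pics/w1.png",I)
K,T=np.array(c["K"]),np.array(c["cam_to_world"])
for p in([.520,-.086,.094],[.526,-.217,.094]):
    q=K@(np.linalg.inv(T)@np.r_[p,1])[:3];print((q[:2]/q[2]).round(1),round(K[0,0]*.013/q[2],1))
E
```

```text
t 2.1 pos [ 0.5183 -0.0803  0.1554] shift mm [-1.4 -5.7  5.4] turn deg [ 0.04 -0.12 -0.32] w 0.397 f [-0.41 -0.41  0.8 ] q [-0.15  0.2  -0.32  1.05  0.   -0.2 ]
[309.6 250.9] 18.8
[120.1 251.8] 18.8
```

View pics/w1.png

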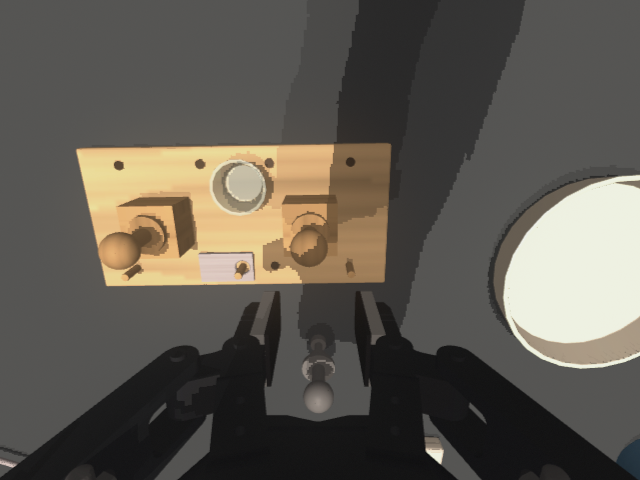

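The wrist view shows ball a at (309,247), within 4 px of the prediction, and ball b at (120,251). The fingers are lined up with the row, so I'll lower them around ball a.

>>> {"op": "play_rows", "data": {
  "rows": [
    [[0,-5.5,0,0,0,0,0.6],[0,0,0,0,0,0,0.6],[0,0,0,0,0,0,0.6]]
  ]
}}

```text
time: 2.4
eef_pos: [0.5194, -0.0837, 0.157]
eef_rot: [-0.023, 1.0, 0.0, 0.0]
ft_force: [-0.3, 0.4, -0.7]
width: 0.405
gripper_force: 0.0
```

```bash
python3 - <<'E'
from h import *
todo([.519,-.086,.073])
c=arm.get_calibration("wrist");I=arm.get_image("wrist")[:,:,::-1].copy()
for uv,p in(((309,247),"a"),((120,251),"b")):
    u=ball(I,uv,18.8,w=30,s=3);print(p,np.round(u[:3],1),plane("wrist",u[:2],.094,c).round(4))
E
```

```text
t 2.4 pos [ 0.5194 -0.0837  0.157 ] shift mm [ 0.6 -2.3 84. ] turn deg [-0.    0.04 -0.05] w 0.405 f [-0.33  0.41 -0.74] q [-0.16  0.2  -0.32  1.05  0.   -0.21]
a [313.8 246.2  18.4] [ 0.5182 -0.0867  0.094 ]
b [118.5 248.2  15.7] [ 0.5259 -0.2222  0.094 ]
```

>>> {"op": "play_rows", "data": {
  "rows": [
    [[0,-2.5,14,0,0,0,0.6],[0,0,14,0,0,0,0.6],[0,0,14,0,0,0,0.6],[0,0,14,0,0,0,0.6],[0,0,14,0,0,0,0.6],[0,0,14,0,0,0,0.6],[0,0,0,0,0,0,0.6],[0,0,0,0,0,0,0.6]]
  ]
}}

```text
time: 3.12
eef_pos: [0.5187, -0.0864, 0.0723]
eef_rot: [-0.023, 1.0, 0.0, -0.001]
ft_force: [-0.5, -0.5, 0.2]
width: 0.4
gripper_force: 0.0
```

>>> {"op": "play_rows", "data": {
  "rows": [
    [[0,1.5,0,0,0,0,0.6],[0,1.5,0,0,0,0,0.6],[0,1,0,0,0,0,0.6],[0,0,0,0,0,0,0.6]]
  ]
}}

```text
time: 3.45
eef_pos: [0.5198, -0.0829, 0.0733]
eef_rot: [-0.023, 1.0, -0.0, 0.001]
ft_force: [0.1, 0.3, -0.4]
width: 0.4
gripper_force: 0.0
```

>>> {"op": "play_rows", "data": {
  "rows": [
    [[0,1,0,0,0,0,0.6],[0,1,0,0,0,0,0.6],[0,0,0,0,0,0,0.6]]
  ]
}}

```text
time: 3.7
eef_pos: [0.5193, -0.0811, 0.0727]
eef_rot: [-0.022, 1.0, -0.0, 0.0]
ft_force: [0.1, -0.2, 0.6]
width: 0.4
gripper_force: 0.3
```

>>> {"op": "play_rows", "data": {
  "rows": [
    [[0,1,0,0,0,0,0.6],[0,0.5,0,0,0,0,0.6],[0,0,0,0,0,0,0.6]]
  ]
}}

```text
time: 3.95
eef_pos: [0.5194, -0.0803, 0.0728]
eef_rot: [-0.022, 1.0, -0.001, 0.0]
ft_force: [0.2, -3.0, 1.9]
width: 0.402
gripper_force: 1.8
```

>>> {"op": "play_rows", "data": {
  "rows": [
    [[0,1,0,0,0,0,0.6],[0,0.5,0,0,0,0,0.6],[0,0,0,0,0,0,0.6]]
  ]
}}

```text
time: 4.2
eef_pos: [0.5195, -0.0796, 0.0729]
eef_rot: [-0.022, 1.0, -0.002, 0.0]
ft_force: [1.1, -6.2, 3.1]
width: 0.398
gripper_force: 3.4
```

peg_a pushes back with over 6 N after about 2 mm, so it is firm and peg_b should be the loose one. I'll back off, rise and move to peg_b.

>>> {"op": "play_rows", "data": {
  "rows": [
    [[0,-4,0,0,0,0,0.6],[0,-4,0,0,0,0,0.6],[0,0,0,0,0,0,0.6],[0,0,-20,0,0,0,0.6],[0,0,-20,0,0,0,0.6],[0,0,-20,0,0,0,0.6],[0,0,-20,0,0,0,0.6],[0,0,0,0,0,0,0.6]]
  ]
}}

```text
time: 4.87
eef_pos: [0.5216, -0.086, 0.1562]
eef_rot: [-0.023, 1.0, 0.0, 0.003]
ft_force: [0.4, -0.2, 0.2]
width: 0.399
gripper_force: 0.0
```

>>> {"op": "play_rows", "data": {
  "rows": [
    [[0,-30,0,0,0,0,0.6],[0,-30,0,0,0,0,0.6],[0,-30,0,0,0,0,0.6],[0,-30,0,0,0,0,0.6],[0,-10,0,0,0,0,0.6],[0,0,0,0,0,0,0.6],[0,0,0,0,0,0,0.6]]
  ]
}}

```text
time: 5.45
eef_pos: [0.5247, -0.2154, 0.1517]
eef_rot: [-0.022, 1.0, 0.001, -0.001]
ft_force: [0.2, 0.6, 0.8]
width: 0.4
gripper_force: 0.0
```

```bash
python3 - <<'E'
from h import *
todo([.525,-.2165,.073])
c=arm.get_calibration("wrist");I=arm.get_image("wrist")[:,:,::-1].copy();cv2.imwrite("pics/w2.png",I)
K,T=np.array(c["K"]),np.array(c["cam_to_world"])
for p in([.525,-.2165,.094],[.519,-.0865,.094]):
    q=K@(np.linalg.inv(T)@np.r_[p,1])[:3];q=q[:2]/q[2]
    u=ball(I,q,18.8,w=30,s=3);print(q.round(1),np.round(u[:3],1),plane("wrist",u[:2],.094,c).round(4))
E
```

```text
t 5.45 pos [ 0.5247 -0.2154  0.1517] shift mm [-0.4 -1.2 78.7] turn deg [ 0.1  -0.06 -0.18] w 0.4 f [0.15 0.65 0.76] q [-0.39  0.28 -0.22  1.06  0.   -0.43]
[316.3 251.1] [316.2 251.2  19.3] [ 0.525  -0.2166  0.094 ]
[507.5 250.6] [502.8 250.5  20.7] [ 0.5191 -0.0897  0.094 ]
```

View pics/w2.png

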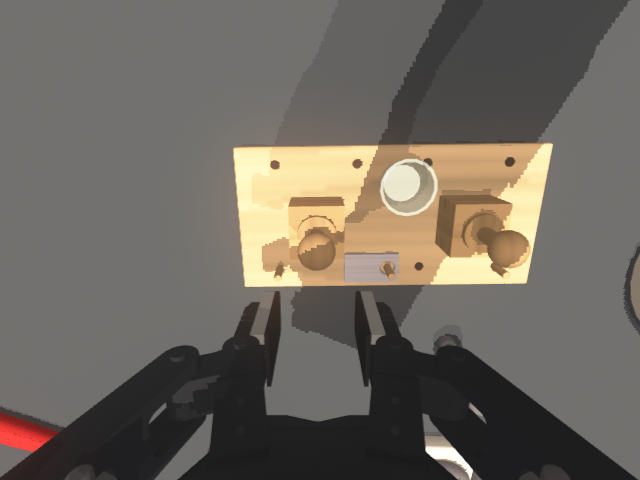

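Ball b is at (316,251), right where predicted: (0.525, -0.2166). peg_a still stands, with its ball at about (508,249). I'll descend around ball b and nudge it to the left.

>>> {"op": "play_rows", "data": {
  "rows": [
    [[0,-1,14,0,0,0,0.6],[0,0,14,0,0,0,0.6],[0,0,14,0,0,0,0.6],[0,0,14,0,0,0,0.6],[0,0,14,0,0,0,0.6],[0,0,9,0,0,0,0.6],[0,0,0,0,0,0,0.6],[0,0,0,0,0,0,0.6]]
  ]
}}

```text
time: 6.17
eef_pos: [0.5249, -0.2158, 0.0733]
eef_rot: [-0.023, 1.0, 0.0, -0.0]
ft_force: [-0.3, -0.1, 0.9]
width: 0.402
gripper_force: 0.0
```

>>> {"op": "play_rows", "data": {
  "rows": [
    [[0,1.5,0,0,0,0,0.6],[0,1.5,0,0,0,0,0.6],[0,1,0,0,0,0,0.6],[0,1,0,0,0,0,0.6],[0,1,0,0,0,0,0.6],[0,0,0,0,0,0,0.6]]
  ]
}}

```text
time: 6.67
eef_pos: [0.5251, -0.2108, 0.0737]
eef_rot: [-0.022, 1.0, -0.0, 0.0]
ft_force: [-0.2, 0.5, 0.3]
width: 0.402
gripper_force: 0.0
```

>>> {"op": "play_rows", "data": {
  "rows": [
    [[0,1,0,0,0,0,0.6],[0,0.5,0,0,0,0,0.6],[0,0,0,0,0,0,0.6]]
  ]
}}

```text
time: 6.92
eef_pos: [0.5249, -0.2093, 0.0735]
eef_rot: [-0.022, 1.0, 0.0, -0.0]
ft_force: [-0.4, 0.5, -0.6]
width: 0.397
gripper_force: 0.0
```

>>> {"op": "play_rows", "data": {
  "rows": [
    [[0,1,0,0,0,0,0.6],[0,1,0,0,0,0,0.6],[0,0,0,0,0,0,0.6]]
  ]
}}

```text
time: 7.17
eef_pos: [0.5248, -0.2072, 0.0734]
eef_rot: [-0.023, 1.0, 0.0, -0.0]
ft_force: [0.2, 0.2, -1.2]
width: 0.398
gripper_force: 0.0
```

>>> {"op": "play_rows", "data": {
  "rows": [
    [[0,1,0,0,0,0,0.6],[0,1,0,0,0,0,0.6],[0,0,0,0,0,0,0.6]]
  ]
}}

```text
time: 7.42
eef_pos: [0.5247, -0.2053, 0.0735]
eef_rot: [-0.023, 1.0, 0.0, -0.0]
ft_force: [0.2, -0.6, -0.4]
width: 0.402
gripper_force: 0.1
```

```bash
python3 - <<'E'
from h import *
I=arm.get_image("side")[:,:,::-1].copy();J=arm.get_image("scene")[:,:,::-1].copy()
A=cv2.imread("pics/side0.png");B=cv2.imread("pics/scene0.png")
f=lambda X,x,y:cv2.resize(X[y-35:y+35,x-35:x+35],(300,300),interpolation=2)
cv2.imwrite("pics/rock.png",np.vstack([np.hstack([f(A,378,366),f(I,378,366)]),np.hstack([f(B,133,208),f(J,133,208)])]))
E
```

```text
(no output)
```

View pics/rock.png

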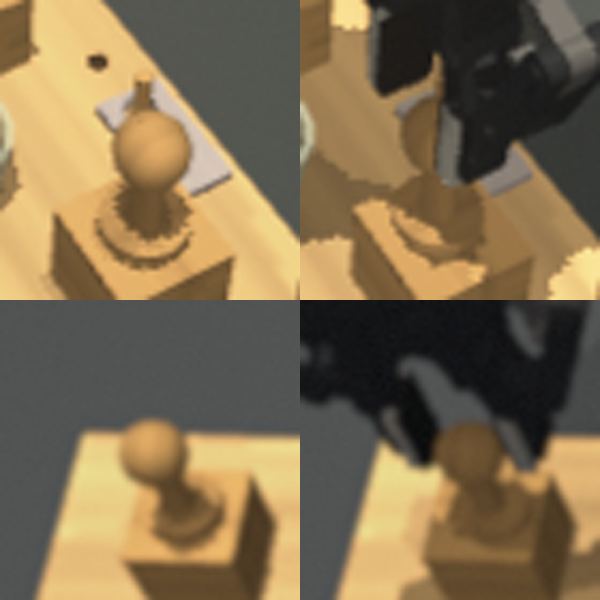

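Ball b has swung about 6 mm left, since it sits roughly 15 zoomed px to the right in the scene crop. Its collar is tilted, and almost no force was felt, so peg_b is loose. I'll push it a touch further, then rock it right.

>>> {"op": "play_rows", "data": {
  "rows": [
    [[0,1,0,0,0,0,0.6],[0,0,0,0,0,0,0.6],[0,-4,0,0,0,0,0.6],[0,-4,0,0,0,0,0.6],[0,-4,0,0,0,0,0.6],[0,-2,0,0,0,0,0.6],[0,-2,0,0,0,0,0.6],[0,0,0,0,0,0,0.6]]
  ]
}}

```text
time: 8.18
eef_pos: [0.5254, -0.2209, 0.0735]
eef_rot: [-0.022, 1.0, -0.0, 0.0]
ft_force: [0.0, 0.3, 0.4]
width: 0.399
gripper_force: 0.0
```

>>> {"op": "play_rows", "data": {
  "rows": [
    [[0,-2,0,0,0,0,0.6],[0,-2,0,0,0,0,0.6],[0,-1,0,0,0,0,0.6],[0,-1,0,0,0,0,0.6],[0,0,0,0,0,0,0.6]]
  ]
}}

```text
time: 8.6
eef_pos: [0.5257, -0.2265, 0.0735]
eef_rot: [-0.022, 1.0, 0.0, 0.0]
ft_force: [-0.5, 0.1, -0.2]
width: 0.4
gripper_force: 0.1
```

>>> {"op": "play_rows", "data": {
  "rows": [
    [[0,-1,0,0,0,0,0.6],[0,-1,0,0,0,0,0.6],[0,0,0,0,0,0,0.6],[0,0,0,0,0,0,0.6]]
  ]
}}

```text
time: 8.93
eef_pos: [0.5258, -0.2284, 0.0735]
eef_rot: [-0.022, 1.0, -0.0, -0.0]
ft_force: [0.2, -0.3, 0.6]
width: 0.399
gripper_force: 0.1
```

>>> {"op": "play_rows", "data": {
  "rows": [
    [[0,-1,0,0,0,0,0.6],[0,0,0,0,0,0,0.6],[0,0,0,0,0,0,0.6]]
  ]
}}

```text
time: 9.18
eef_pos: [0.5258, -0.2294, 0.0735]
eef_rot: [-0.022, 1.0, -0.0, -0.0]
ft_force: [-0.5, -0.6, 0.6]
width: 0.398
gripper_force: 0.1
```

```bash
python3 - <<'E'
from h import *
I=arm.get_image("side")[:,:,::-1].copy();J=arm.get_image("scene")[:,:,::-1].copy()
A=cv2.imread("pics/side0.png");B=cv2.imread("pics/scene0.png")
f=lambda X,x,y:cv2.resize(X[y-35:y+35,x-35:x+35],(300,300),interpolation=2)
cv2.imwrite("pics/rock2.png",np.vstack([np.hstack([f(A,378,366),f(I,378,366)]),np.hstack([f(B,133,208),f(J,133,208)])]))
E
```

```text
(no output)
```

View pics/rock2.png

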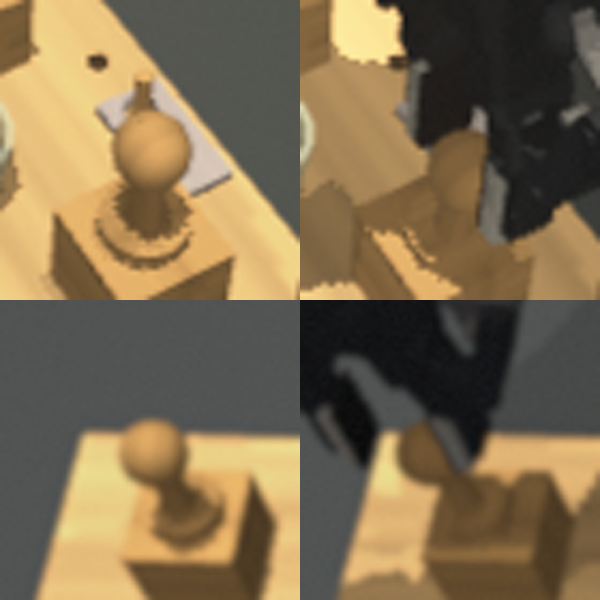

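The ball has swung about 25 zoomed px to the right, so both rocks are done. Now I'll centre, grip, and lift straight out.

>>> {"op": "play_rows", "data": {
  "rows": [
    [[0,3.2,0,0,0,0,0.6],[0,3.2,0,0,0,0,0.6],[0,3.2,0,0,0,0,0.6],[0,3.2,0,0,0,0,0.6],[0,0,0,0,0,0,0.6],[0,0,0,0,0,0,0.9],[0,0,0,0,0,0,0.9],[0,0,0,0,0,0,0.9]]
  ],
  "squeeze": 40
}}

```text
time: 9.95
eef_pos: [0.5256, -0.2165, 0.0739]
eef_rot: [-0.022, 1.0, 0.0, 0.0]
ft_force: [0.3, 1.7, 3.0]
width: 0.26
gripper_force: 39.1
```

>>> {"op": "play_rows", "data": {
  "rows": [
    [[0,0,0,0,0,0,0.9],[0,0,0,0,0,0,0.9],[0,0,-5,0,0,0,0.9],[0,0,-5,0,0,0,0.9],[0,0,0,0,0,0,0.9]]
  ]
}}

```text
time: 10.37
eef_pos: [0.5257, -0.2171, 0.0845]
eef_rot: [-0.022, 1.0, -0.0, 0.0]
ft_force: [0.3, -0.4, -1.0]
width: 0.259
gripper_force: 39.1
```

Held and lifting freely (1 N). I'll keep lifting.

>>> {"op": "play_rows", "data": {
  "rows": [
    [[0,0,-8,0,0,0,0.9],[0,0,-8,0,0,0,0.9],[0,0,-8,0,0,0,0.9],[0,0,-10,0,0,0,0.9],[0,0,-15,0,0,0,0.9],[0,0,-20,0,0,0,0.9],[0,0,-25,0,0,0,0.9],[0,0,-25,0,0,0,0.9]]
  ]
}}

```text
time: 11.03
eef_pos: [0.5249, -0.2165, 0.2041]
eef_rot: [-0.022, 1.0, 0.0, -0.0]
ft_force: [0.2, 0.4, -0.6]
width: 0.259
gripper_force: 39.2
```

>>> {"op": "play_rows", "data": {
  "rows": [
    [[0,0,-10,0,0,0,0.9],[0,10,0,0,0,0,0.9],[-2,20,0,0,0,0,0.9],[-4,25,0,0,0,0,0.9],[-4,30,0,0,0,0,0.9],[-4,30,0,0,0,0,0.9],[-4,30,0,0,0,0,0.9],[-4,30,0,0,0,0,0.9]]
  ]
}}

```text
time: 11.7
eef_pos: [0.5381, -0.0387, 0.2109]
eef_rot: [-0.022, 1.0, 0.0, -0.001]
ft_force: [0.1, 0.7, -0.0]
width: 0.263
gripper_force: 39.2
```

>>> {"op": "play_rows", "data": {
  "rows": [
    [[-5,30,0,0,0,0,0.9],[-5,30,0,0,0,0,0.9],[-5,30,0,0,0,0,0.9],[-5,30,0,0,0,0,0.9],[-5,30,0,0,0,0,0.9],[-5,30,0,0,0,0,0.9],[0,20,0,0,0,0,0.9],[0,10,0,0,0,0,0.9]]
  ]
}}

```text
time: 12.37
eef_pos: [0.5585, 0.1732, 0.2107]
eef_rot: [-0.024, 1.0, 0.0, -0.001]
ft_force: [-0.4, -0.7, -0.7]
width: 0.261
gripper_force: 39.2
```

```bash
python3 - <<'E'
from h import *
todo([.558,.183,.08])
I=arm.get_image("side")[:,:,::-1].copy();J=arm.get_image("scene")[:,:,::-1].copy()
cv2.imwrite("pics/carry.png",np.hstack([cv2.resize(I,(400,300)),cv2.resize(J,(400,300))]))
E
```

```text
t 12.37 pos [0.5585 0.1732 0.2107] shift mm [ -0.3   9.7 130.7] turn deg [ 0.02 -0.14  0.04] w 0.261 f [-0.43 -0.72 -0.67] q [ 0.3   0.29 -0.08  1.2   0.    0.25]
```

View pics/carry.png

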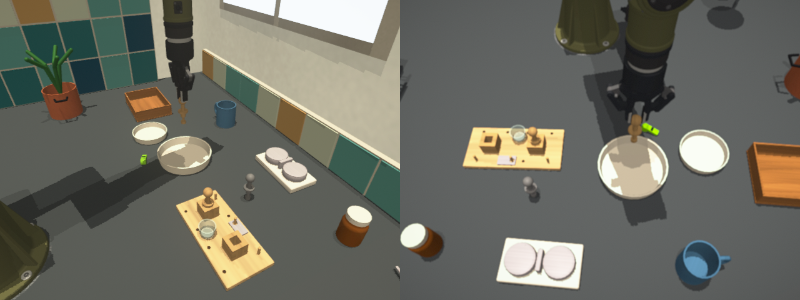

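The peg is held upright over the dish, and peg_a still stands in its block. I'll lower it to just above the dish floor.

>>> {"op": "play_rows", "data": {
  "rows": [
    [[0,6,15,0,0,0,0.9],[0,0,25,0,0,0,0.9],[0,0,25,0,0,0,0.9],[0,0,25,0,0,0,0.9],[0,0,20,0,0,0,0.9],[0,0,15,0,0,0,0.9],[0,0,10,0,0,0,0.9],[0,0,0,0,0,0,0.9]]
  ]
}}

```text
time: 13.13
eef_pos: [0.5576, 0.1745, 0.075]
eef_rot: [-0.022, 1.0, -0.001, -0.002]
ft_force: [-0.3, 0.3, 0.1]
width: 0.266
gripper_force: 39.2
```

>>> {"op": "play_rows", "data": {
  "rows": [
    [[0,0,2,0,0,0,0.9],[0,0,2,0,0,0,0.9],[0,0,1,0,0,0,0.9],[0,0,0,0,0,0,0.9]]
  ]
}}

```text
time: 13.47
eef_pos: [0.5602, 0.1764, 0.0732]
eef_rot: [-0.022, 1.0, 0.0, 0.001]
ft_force: [-0.2, 0.9, 0.0]
width: 0.258
gripper_force: 39.2
```

>>> {"op": "play_rows", "data": {
  "rows": [
    [[0,0,1,0,0,0,0.9],[0,0,0,0,0,0,0.9],[0,0,0,0,0,0,0.9]]
  ]
}}

```text
time: 13.72
eef_pos: [0.5598, 0.1764, 0.0718]
eef_rot: [-0.023, 1.0, 0.0, 0.0]
ft_force: [0.2, 0.4, -0.4]
width: 0.259
gripper_force: 39.2
```

>>> {"op": "play_rows", "data": {
  "rows": [
    [[0,0,1,0,0,0,0.9],[0,0,1,0,0,0,0.9],[0,0,1,0,0,0,0.9],[0,0,0,0,0,0,0.9]]
  ]
}}

```text
time: 14.05
eef_pos: [0.5594, 0.1763, 0.0682]
eef_rot: [-0.022, 1.0, -0.0, -0.0]
ft_force: [-0.3, 0.7, -0.5]
width: 0.259
gripper_force: 39.2
```

>>> {"op": "play_rows", "data": {
  "rows": [
    [[0,0,1,0,0,0,0.9],[0,0,1,0,0,0,0.9],[0,0,0,0,0,0,0.9]]
  ]
}}

```text
time: 14.3
eef_pos: [0.5595, 0.1763, 0.0662]
eef_rot: [-0.022, 1.0, -0.0, -0.0]
ft_force: [-0.1, -0.6, -1.0]
width: 0.263
gripper_force: 39.2
```

>>> {"op": "play_rows", "data": {
  "rows": [
    [[0,0,1,0,0,0,0.9],[0,0,0,0,0,0,0.9]]
  ]
}}

```text
time: 14.47
eef_pos: [0.5601, 0.1764, 0.0659]
eef_rot: [-0.022, 1.0, 0.0, 0.001]
ft_force: [-0.4, 0.4, 2.1]
width: 0.258
gripper_force: 39.6
```

Contact is felt at 2 N. I'll open and withdraw upward.

>>> {"op": "play_rows", "data": {
  "rows": [
    [[0,0,0,0,0,0,0.65],[0,0,0,0,0,0,0.5],[0,0,0,0,0,0,0.4],[0,0,0,0,0,0,0.4],[0,0,-10,0,0,0,0.4],[0,0,-20,0,0,0,0.4],[0,0,-30,0,0,0,0.4],[0,0,-40,0,0,0,0.4]]
  ]
}}

```text
time: 15.13
eef_pos: [0.5575, 0.1757, 0.1647]
eef_rot: [-0.022, 1.0, -0.001, -0.002]
ft_force: [0.4, 0.8, 0.4]
width: 0.6
gripper_force: 0.0
```

>>> {"op": "play_rows", "data": {
  "rows": [
    [[0,0,-40,0,0,0,0.4],[30,0,0,0,0,0,0.4],[30,0,0,0,0,0,0.4],[30,0,0,0,0,0,0.4],[0,0,0,0,0,0,0.4],[0,0,0,0,0,0,0.4]]
  ]
}}

```text
time: 15.63
eef_pos: [0.4687, 0.1723, 0.2066]
eef_rot: [-0.023, 1.0, 0.0, 0.0]
ft_force: [0.8, 0.4, 0.5]
width: 0.602
gripper_force: 0.0
```

```bash
python3 - <<'E'
from h import *
I=arm.get_image("side")[:,:,::-1].copy();J=arm.get_image("scene")[:,:,::-1].copy()
cv2.imwrite("pics/end.png",np.hstack([I[150:450,150:550],J[150:450,60:460]]))
E
```

```text
(no output)
```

View pics/end.png

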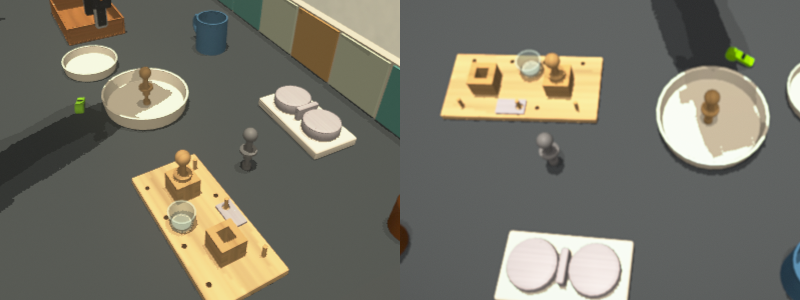

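The peg stands upright in the larger dish, at (145,75) in the side crop and (711,100) in the scene crop. peg_a is upright in its block, the dish hasn't moved and the gripper is clear, so I'm handing in.

```bash
python3 -c "
from bench import arm
print(arm.finish_job())"
```

```text
the job is handed in; nothing more can be done
None
```

I handed the job in: peg_b was the loose one and, after being rocked left and right, now stands in the larger dish; peg_a is still upright in its block, and the dish has not visibly moved (no verdict came back).

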